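# Push the charging puck over the lip into its bay

### The arm

A 6-joint arm with a two-finger parallel gripper is mounted at the origin on the work surface. World frame = base frame: x ahead of the robot, y to its left, z up, the work surface at z = 0. Lengths are in mm, angles in rad, forces in N, time in s.
With the tool pointing down it reaches from about 350 to 775 mm from the base axis. Payload 7.3 kg.
Tool frame: the origin (TCP) lies midway between the tips of the shut fingers; the grasp point (between the pads) lies 19 mm behind it; z points along the fingers, y is the line along which they close (so a half turn about z gives the same grasp; the last joint's range is limited). The gripper opens to 92 mm and grips with 3 to 60 N. Pads are 19 mm wide; open, the fingers measure 130 mm over their backs; the gripper's body (75 mm by 190 mm) begins 47 mm behind the grasp point.
Start: joints at [0.971, 0.342, 1.524, -0, 1.275, -0.146], TCP at [230.141, 471.89, 226.741] pointing down, gripper open.
Joint ranges: [-2.53, 2.53], [-0.77, 2.02], [0.04, 2.7], [-1, 4.14], [0.28, 2.66], [-3.11, 3.11]. Speed limits (rad/s): [2.57, 2.57, 3.14, 3.14, 3.14, 3.14].

### API

Orientations are given as [roll, pitch, yaw] about the fixed x, y, z axes, in that order (R = Rz(yaw) Ry(pitch) Rx(roll)).
In Python, from plant import bot gives the robot as it stands. The module is installed in compiled form; this text tells all that it offers.
- The arm moves only by the shell command python3 -m crank 'ROWS' [OPENING]. ROWS is JSON, a list of rows, each a list of 6 numbers: the shift along the tool's x, y, z in m, then the turn, a rotation vector about the tool's x, y, z in rad. In form: [[dx, dy, dz, wx, wy, wz], ...]. A call has 1 to 5 rows; each row shifts and turns the commanded pose from where the row before left it, along the tool's axes as they then stand; what a row does not reach is not made up. A row lasts 1/8 s, in which the tool goes at most 62.5 mm and 10.7 degrees, less where a joint would pass 70% of its speed; a pose out of reach is approached as far as the arm can. A call is refused whole if a number of a shift passes 0.0625 or a number of a turn 0.188, either way. A call with a gripper value outside its range is refused whole. OPENING is the opening in per cent of the stroke, from 0 (shut) to 100 (fully open), set as the call begins (- or left out, the last holds). The fingers move at their own pace and stop on an object; the grip force is fixed at half the most. Time passes only in rows, so rows that do not move let the fingers close. It gives the time, the measured TCP pose, the force, the opening and the grip force at its end, in the units of the state.
- bot.get_obs(): the state, without advancing time (a new reading comes with each control period).
- bot.capture(name): name is "side" or "top" or "wrist"; returns a dict with "color" (384x512x3 uint8, blue, green, red), "fov_y" (degrees; the focal length in pixels is half the picture's height over the tangent of half this angle, whatever the lens; pixels are square), "cx", "cy" (the principal point, pixels), "extrinsics" (4x4, takes a point from world to camera coordinates); the wrist camera has in their place "tool_from_camera" (4x4, takes a point from camera to tool coordinates, whose origin is the TCP and whose axes are the flange's). Camera axes: x right, y up, looking along -z (the intrinsics and any distortion apply to the point x, -y, -z); pixel columns grow to the right and rows downward; lengths in mm; the calibration is good to about 2 mm. The wrist camera is an equidistant fisheye: a pixel r from the principal point sees the ray r / f radians off the axis. A picture is of the moment at which its call begins: read the wrist's pose just before it. There is no depth.
- bot.close_job(): hands the job in; it is judged then, once.
The state is a dict: "time": time; "joint_positions": joint angles; "dq": joint speeds; "tau": joint torques, N m; "tool_pos": TCP position; "tcp_rot": TCP orientation; "contact_force": force on the tool from outside, world axes, zero at the start; "moment": the same for the moment, N m; "grip_width": finger opening in mm; "finger_force": force on a finger pad.
Only numpy, scipy, OpenCV 4.12 (cv2) and the standard library are available. Lean on these libraries where they do the work, as an engineer would, in place of code of your own. Each camera call takes 0.05 s, during which the arm holds its last target. There are 200 camera calls.

### The job

Put the black charging puck away in its charging bay: slide it across the shelf, over the raised wooden lip, so that it drops down into the sunken bay behind and lies flat on the bay's floor. Push it, do not pick it up, and leave the paperweight, watch, sunglasses case and key fob where they are.

Things in the scene. Friction and masses are not known exactly. Their poses are not given: they have to be found in the camera images.
- puck: Black round cordless charging puck, grey ring on top, 100 mm across, 20 mm thick, about 220 g; too wide to grip across. Rim bevelled 5 mm below, 3 mm above. Origin: centre of its underside; z its upward axis. Starts flat on the shelf's front deck, between robot and lip.
- bay (a point): Centre of the floor of the charging bay: a pocket with dark blue floor sunk in the fixed pale ash shelf, 125 mm along x, 170 mm along y, walls upright, floor 14 mm below the decks around it (decks 100 mm above the table). x points away from the shelf's front edge, square to the lip; y along the lip; z up. The shelf is 580 mm along y.
- lip (a point): Middle of the darker wooden lip's top rear edge, right above the bay's near wall; axes as the bay's. The lip runs the shelf's whole length, 6 mm above the decks: on the front side an 18-degree ramp from 24 to 6 mm before this point, a flat crest 6 mm wide, then a sheer 20 mm drop to the bay floor. The puck flat in the bay is level with this crest.
- front_deck (a point): Point on the shelf's flat front deck, 100 mm before the lip point; axes as the bay's. The deck reaches 130 mm further to the front edge (short chrome hook pegs below it). A puck pushed over the lip rides up the ramp, tips into the bay when its middle passes the lip, and drops flat once its rear edge has cleared the lip.
- paperweight: Bystander: round glass paperweight, 70 mm in diameter, 53 mm high. Origin: centre of its underside.
- watch: Bystander: silver smartwatch laid flat, 152 mm long along its y, 40 mm wide, 12 mm high. Origin: centre of its underside.
- case: Bystander: green plastic sunglasses case, 150 mm along its x, 62 mm wide, 48 mm high. Origin: centre of its underside.
- fob: Bystander: steel key fob, 62 x 34 x 12 mm. Origin: centre of its underside.
Mind the look-alikes: they are no part of the job. Several things have the shape of the puck; the one meant has the colours described above.

How it is judged:
By the outcome, as a careful person would: the job done as asked, in the order asked, and still so for the second after the job is handed in, with the robot touching nothing.
It also fails if it takes over 38 s, if anything falls off the work surface, if the arm or the gripper's body presses on something with over 40 N, if the wrist force passes 120 N, or if a joint passes its speed limit or range.

## Working session

There is one attempt and no reset: what is moved stays moved. The work goes in short steps, Python scripts to look and compute and a shell command to move; the robot and the scene stay as the last step left them, time stands still between calls to the robot, and variables do not carry over. Pictures are saved under pics/ and viewed, at most 10 in all, crops included, and the job is handed in when it is done.

```bash
mkdir -p pics; cat > h.py <<'E'
import numpy as np, cv2
from plant import bot
from scipy.spatial.transform import Rotation as R
def ray(c,u,v,obs=None):
    h=c["color"].shape[0]; f=h/2/np.tan(np.radians(c["fov_y"])/2)
    x,y=(u-c["cx"]),(v-c["cy"])
    if "extrinsics" in c:
        d=np.array([x/f,-y/f,-1]); M=np.linalg.inv(np.array(c["extrinsics"]))
    else:
        r=np.hypot(x,y); t=r/f
        d=np.array([np.sin(t)*x/max(r,1e-9),-np.sin(t)*y/max(r,1e-9),-np.cos(t)])
        T=np.eye(4);T[:3,:3]=R.from_euler('xyz',obs["tcp_rot"]).as_matrix();T[:3,3]=obs["tool_pos"]
        M=T@np.array(c["tool_from_camera"])
    return M[:3,3],M[:3,:3]@d
def onz(c,u,v,z,obs=None):
    o,d=ray(c,u,v,obs); return o+d*(z-o[2])/d[2]
E
python3 - <<'E'
from h import *
o=bot.get_obs();print(o)
for n in("top","side"):
    c=bot.capture(n);print(n,{k:v for k,v in c.items() if k!="color"})
    cv2.imwrite(f"pics/{n}0.png",c["color"])
E
```

```text
{'time': 0.0, 'joint_positions': array([ 9.71024617e-01,  3.42748173e-01,  1.52501498e+00,  3.25945733e-06,
        1.27536371e+00, -1.45987199e-01]), 'dq': array([ 0.00093574, -0.00024088, -0.0008519 ,  0.00071565, -0.00171888,
        0.0018432 ]), 'tau': array([ 6.20807623e-04, -4.31233978e+01, -2.44224447e+01,  7.19093322e-02,
        5.58792707e-02, -1.26956065e-04]), 'tool_pos': array([229.89180621, 471.55037526, 226.0324498 ]), 'tcp_rot': array([-3.14007522e+00, -2.26263964e-04,  2.68780702e+00]), 'contact_force': array([ 0.44369793, -1.01947899, -0.22997555]), 'moment': array([-0.01448039,  0.03854243,  0.00734874]), 'finger_force': 0.0, 'grip_width': 91.89396894976218}
top {'fov_y': 52.56304537404065, 'cx': 248.13192018801806, 'cy': 197.61643226529583, 'extrinsics': array([[ 1.05685012e-02, -9.99894773e-01, -9.93725476e-03,
        -7.27984369e+01],
       [ 9.93156311e-01,  9.34027470e-03,  1.16418648e-01,
        -4.72251239e+02],
       [-1.16313581e-01, -1.10996179e-02,  9.93150517e-01,
        -1.06577398e+03],
       [ 0.00000000e+00,  0.00000000e+00,  0.00000000e+00,
         1.00000000e+00]])}
side {'fov_y': 49.22734974740389, 'cx': 253.04405605761417, 'cy': 201.89367332413087, 'extrinsics': array([[ 9.12591362e-01, -4.08674592e-01, -1.27312268e-02,
        -4.34953818e+02],
       [ 2.64682915e-01,  5.66744761e-01,  7.80220052e-01,
        -1.53314664e+02],
       [-3.11640755e-01, -7.15391818e-01,  6.25375556e-01,
        -1.22491069e+03],
       [ 0.00000000e+00,  0.00000000e+00,  0.00000000e+00,
         1.00000000e+00]])}
```

View pics/top0.png

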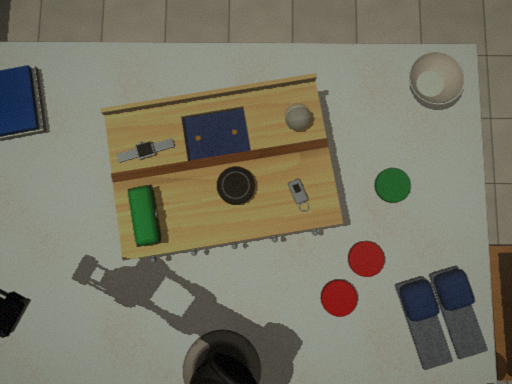

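View pics/side0.png

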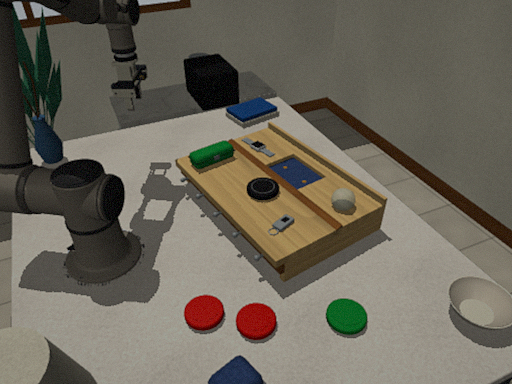

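The top view shows the puck at about (236,185), the bay quad from (183,115) to (249,153), the lip running from (112,178) to (328,143), the case at (145,215) and the fob at (298,190).

```bash
python3 - <<'E'
from h import *
c=bot.capture("top");im=c["color"];hsv=cv2.cvtColor(im,cv2.COLOR_BGR2HSV)
def blob(m,box,k=3):
    x0,y0,x1,y1=box;z=np.zeros_like(m);z[y0:y1,x0:x1]=m[y0:y1,x0:x1]
    z=cv2.morphologyEx(z,cv2.MORPH_OPEN,np.ones((k,k)))
    return max(cv2.findContours(z,0,2)[0],key=cv2.contourArea)
b=blob(cv2.inRange(hsv,(105,90,30),(130,255,255)),(170,90,265,175))
q=cv2.boxPoints(cv2.minAreaRect(b));print("bay",q.tolist())
B=np.array([onz(c,*p,86) for p in q]);print(B.round(1).tolist(),B.mean(0).round(1))
for i in range(4):
    d=B[(i+1)%4]-B[i];print(np.linalg.norm(d).round(1),np.degrees(np.arctan2(d[1],d[0])).round(1))
p=blob(cv2.inRange(hsv,(0,0,0),(180,255,75)),(205,155,270,215))
(u,v),r=cv2.minEnclosingCircle(p);m=cv2.moments(p);print("puck",u,v,r,onz(c,u,v,117).round(1),onz(c,m['m10']/m['m00'],m['m01']/m['m00'],117).round(1))
# lip: darker brown
for u in range(120,325,25):
    col=im[:, u].astype(int).sum(1)
    row=[(v,col[v]) for v in range(135,190)]
    dk=[v for v,s in row if s<0.72*np.median([s for _,s in row])]
    print(u,dk[:1],dk[-1:],end=' ')
    if dk:print(onz(c,u,dk[0],106)[:2].round(1),onz(c,u,dk[-1]+1,100)[:2].round(1))
for n,box,lo,hi,z in(("case",(120,175,170,255),(45,90,20),(85,255,255),130),):
    k=blob(cv2.inRange(hsv,lo,hi),box);print(n,[onz(c,*x,z)[:2].round(0).tolist() for x in cv2.boxPoints(cv2.minAreaRect(k))])
for n,(u,v) in dict(fobA=(290,181),fobB=(304,195),fobring=(305,208),frontL=(124,258),frontR=(342,222)).items(): print(n,onz(c,u,v,105).round(0))
E
```

```text
bay [[185.41616821289062, 117.70520782470703], [242.22540283203125, 108.9653091430664], [248.51443481445312, 149.84393310546875], [191.7052001953125, 158.58383178710938]]
[[684.0, 104.7, 86.0], [709.8, -50.0, 86.0], [595.8, -68.4, 86.0], [570.5, 84.4, 86.0]] [640.1  17.7  86. ]
156.9 -80.5
115.4 -170.8
154.9 99.4
115.3 10.1
puck 236.0 185.5 19.52572250366211 [493.7 -37.3 117. ] [494.1 -37.  117. ]
120 [162] [180] [555.4 270.9] [505.5 270.4]
145 [143] [189] [607.3 206.7] [482.1 203.2]
170 [164] [172] [551.1 138.2] [528.1 138.7]
195 [] [] 220 [175] [189] [522.9   5.6] [483.9   5.3]
245 [170] [189] [536.8 -60. ] [484.5 -60.4]
270 [147] [156] [ 599.1 -125.4] [ 573.5 -125.8]
295 [143] [189] [ 610.5 -191.5] [ 485.7 -191.7]
320 [139] [147] [ 621.9 -257.7] [ 599.  -258.5]
case [[481.0, 242.0], [492.0, 179.0], [345.0, 150.0], [335.0, 212.0]]
fobA [ 509. -178.  105.]
fobB [ 472. -215.  105.]
fobring [ 438. -217.  105.]
frontL [305. 249. 105.]
frontR [ 403. -312.  105.]
```

```bash
python3 -m crank '[[0,0,0,0,0,-0.157],[0,0,0,0,0,-0.157],[0,0,0,0,0,-0.157],[0,0,0,0,0,-0.157],[0,0,0,0,0,0]]' 43; python3 -m crank '[[-0.008,-0.05,0,0,0,0],[-0.008,-0.05,0,0,0,0],[-0.008,-0.05,0,0,0,0],[-0.008,-0.05,0,0,0,0],[-0.008,-0.05,0,0,0,0]]'; python3 -m crank '[[-0.008,-0.05,0,0,0,0],[-0.008,-0.05,0,0,0,0],[-0.008,-0.05,0,0,0,0],[-0.008,-0.05,0,0,0,0],[0,0,0,0,0,0]]'
cat > st.py <<'E'
from h import *
o=bot.get_obs();p=o["tool_pos"];a=np.radians(10)
print("t",o["time"],"s",p[0]*np.cos(a)+p[1]*np.sin(a),"t",-p[0]*np.sin(a)+p[1]*np.cos(a),"z",p[2],"rot",o["tcp_rot"],"F",o["contact_force"],o["grip_width"])
E
python3 st.py
```

```text
time: 0.78
tool_pos: [230.0, 471.8, 226.5]
tcp_rot: [-3.141, -0.0, -2.969]
contact_force: [-0.1, 0.3, 0.3]
grip_width: 46.5
finger_force: 0.0
time: 1.4
tool_pos: [313.1, 231.1, 226.8]
tcp_rot: [3.141, 0.001, -2.971]
contact_force: [0.6, -0.5, 0.6]
grip_width: 38.9
finger_force: 0.0
time: 2.02
tool_pos: [379.9, 38.5, 226.7]
tcp_rot: [-3.141, 0.0, -2.976]
contact_force: [-0.6, 0.4, 0.4]
grip_width: 39.5
finger_force: 0.0
t 2.025 s 380.828817852028 t -28.019969320158985 z 226.70301768305777 rot [-3.14105493e+00  2.88855491e-04 -2.97632914e+00] F [-0.63051183  0.40627225  0.41109642] 39.53676745559458
```

```bash
python3 -m crank '[[-0.008,-0.048,0,0,0,0],[-0.008,-0.048,0,0,0,0],[0,0,0,0,0,0],[0,0,0,0,0,0]]' >/dev/null; python3 st.py; python3 - <<'E'
from h import *
o=bot.get_obs();c=bot.capture("wrist");im=c["color"];cv2.imwrite("pics/w1.png",im)
import pickle;pickle.dump((o,c),open("w1.pkl","wb"))
E
```

```text
t 2.525 s 396.0778368586145 t -119.97137586611547 z 226.47100710791906 rot [ 3.14044576e+00 -7.76634968e-04 -2.96848190e+00] F [-0.22960585  0.645345   -0.05900594] 39.10624539184386
```

View pics/w1.png

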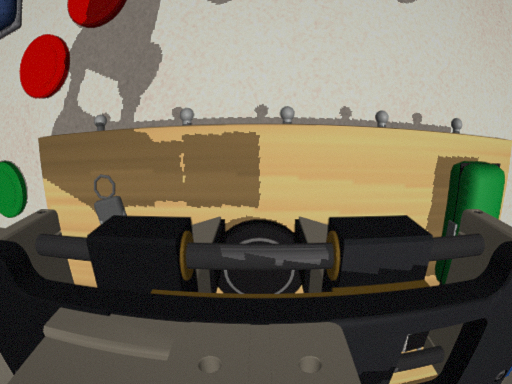

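The wrist picture shows the puck between and beyond the fingers: its grey ring spans columns 221–300 and its near edge is at about row 221. The fob is at the left, and the case is at the right.

```bash
python3 - <<'E'
from h import *
import pickle;o,c=pickle.load(open("w1.pkl","rb"));a=np.radians(10)
for n,u,v,z in(("ringL",221,268,120),("ringR",300,268,120),("near",260,221,117),("ringtop",260,238,120),("front",287,125,100),("frontL",180,127,100),("frontR",400,128,100)):
    p=onz(c,u,v,z,o);print(n,p[0]*np.cos(a)+p[1]*np.sin(a),-p[0]*np.sin(a)+p[1]*np.cos(a))
E
```

```text
ringL 479.6489260600988 -158.664848870075
ringR 479.93169803181615 -77.90712495469162
near 429.0165550467864 -118.76119814437612
ringtop 445.60973031387294 -118.79047994142536
front 338.43455738092246 -92.75931992875168
frontL 338.88264630327103 -196.6639659702399
frontR 336.8988001627186 25.77750001027095
```

```bash
python3 -m crank '[[0,0,0.04,0,0,0],[0,0,0.04,0,0,0],[0,0,0.03,0,0,0],[0,0,0.0075,0,0,0],[0,0,0,0,0,0]]'; python3 -m crank '[[-0.012,0,0,0,0,0],[-0.008,0,0,0,0,0],[-0.006,0,0,0,0,0],[-0.006,0.001,0,0,0,0],[0,0,0,0,0,0]]'; python3 st.py
```

```text
time: 3.2
tool_pos: [411.6, -49.9, 109.6]
tcp_rot: [3.141, 0.0, -2.966]
contact_force: [-0.2, -0.8, 0.0]
grip_width: 39.5
finger_force: 0.0
time: 3.82
tool_pos: [443.1, -43.9, 109.2]
tcp_rot: [3.141, 0.0, -2.967]
contact_force: [-0.2, -0.1, 0.0]
grip_width: 39.6
finger_force: 0.0
t 3.825 s 428.6924767643877 t -120.21139294487719 z 109.15394236939015 rot [ 3.14149417e+00  2.48037420e-05 -2.96716459e+00] F [-0.15033639 -0.13401632  0.01661988] 39.62025782188351
```

```bash
for i in 1 ; do python3 -m crank '[[-0.009,0.002,0,0,0,0],[-0.009,0.002,0,0,0,0],[-0.009,0.002,0,0,0,0],[-0.009,0.002,0,0,0,0],[-0.009,0.002,0,0,0,0]]'; done;  python3 st.py; python3 -m crank '[[-0.009,0.002,0,0,0,0],[-0.009,0.002,0,0,0,0],[-0.009,0.002,0,0,0,0],[-0.009,0.002,0,0,0,0],[0,0,0,0,0,0]]'; python3 st.py; python3 - <<'E'
from h import *
a=[bot.capture(n)["color"] for n in("top","side")]
cv2.imwrite("pics/m1.png",np.hstack([cv2.resize(a[0][70:250,90:350],(400,277)),cv2.resize(a[1][110:290,160:420],(400,277))]))
E
```

```text
time: 4.45
tool_pos: [486.1, -26.1, 109.1]
tcp_rot: [3.142, 0.0, -2.967]
contact_force: [-1.4, -0.9, -0.6]
grip_width: 39.3
finger_force: 0.7
t 4.45 s 474.2202038575676 t -110.10748489288471 z 109.14471360217595 rot [ 3.14153386e+00  3.32199719e-04 -2.96730671e+00] F [-1.42015208 -0.92368152 -0.56572428] 39.29654565087594
time: 5.08
tool_pos: [520.4, -12.0, 109.3]
tcp_rot: [-3.141, 0.001, -2.967]
contact_force: [-1.1, 0.4, -0.4]
grip_width: 39.4
finger_force: 0.0
t 5.075 s 510.43386860733125 t -102.22447493332436 z 109.3225032937098 rot [-3.14143548e+00  1.37662620e-03 -2.96702211e+00] F [-1.06291249  0.40305    -0.38219481] 39.44406288509634
```

View pics/m1.png

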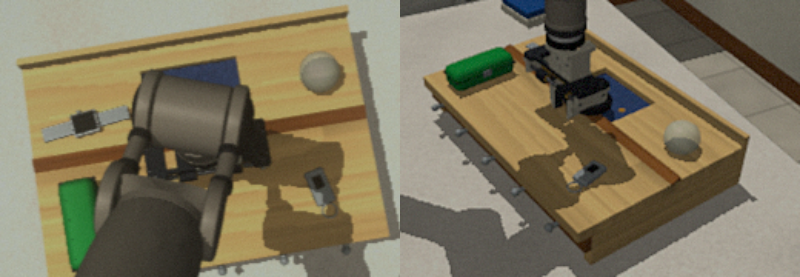

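The arm hides most of the puck, but it is still in front of the fingers with its middle near the lip, and the bystanders have not moved. I'll keep pushing.

```bash
python3 -m crank '[[-0.008,0.001,0,0,0,0],[-0.008,0.001,0,0,0,0],[-0.008,0.001,0,0,0,0],[-0.008,0.001,0,0,0,0],[0,0,0,0,0,0]]'; python3 -m crank '[[-0.007,0.001,0,0,0,0],[-0.006,0.001,0,0,0,0],[-0.006,0,0,0,0,0],[-0.005,0,0,0,0,0],[0,0,0,0,0,0]]'; python3 st.py; python3 - <<'E'
from h import *
o=bot.get_obs()
a=[bot.capture(n)["color"] for n in("wrist","side")]
cv2.imwrite("pics/m2.png",np.hstack([cv2.resize(a[0],(400,300)),cv2.resize(a[1][110:290,180:420],(400,300))]))
E
```

```text
time: 5.8
tool_pos: [551.1, -2.6, 109.2]
tcp_rot: [-3.141, 0.001, -2.967]
contact_force: [0.0, 0.7, -0.5]
grip_width: 39.8
finger_force: 0.0
time: 6.42
tool_pos: [574.2, 3.4, 109.3]
tcp_rot: [-3.141, 0.001, -2.967]
contact_force: [-0.4, -0.5, -1.3]
grip_width: 39.7
finger_force: 0.0
t 6.425 s 566.0347474334346 t -96.36725530853292 z 109.3233094512595 rot [-3.14148328e+00  9.16928953e-04 -2.96727412e+00] F [-0.38674598 -0.47561531 -1.26667002] 39.69543163838148
```

View pics/m2.png

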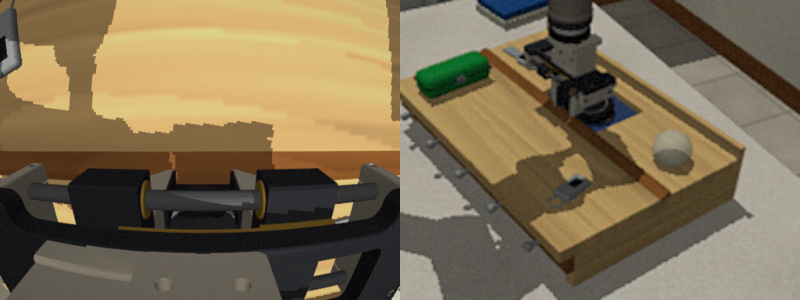

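The side view has the puck past the lip, in the bay's near half. I'll lift and back off to check how it lies.

```bash
python3 -m crank '[[0.004,0,-0.02,0,0,0],[0,0,-0.04,0,0,0],[0,0,-0.05,0,0,0],[0.05,0,0,0,0,0],[0.05,0,0,0,0,0]]'; python3 -m crank '[[0.05,0.05,0,0,0,0],[0.0,0.055,0,0,0,0],[0.0,0.055,0,0,0,0],[0,0.055,0,0,0,0],[0,0.055,0,0,0,0]]'; python3 -m crank '[[0,0,0,0,0,0],[0,0,0,0,0,0]]'; python3 st.py; python3 - <<'E'
from h import *
C=[bot.capture(n) for n in("top","side")];a=[c["color"] for c in C]
cv2.imwrite("pics/m3.png",np.hstack([cv2.resize(a[0][70:250,90:350],(400,277)),cv2.resize(a[1][110:290,160:420],(400,277))]))
cv2.imwrite("pics/m3b.png",cv2.resize(a[1][140:210,250:350],(800,560),interpolation=cv2.INTER_NEAREST))
import pickle;pickle.dump(C,open("m3.pkl","wb"))
E
```

```text
time: 7.15
tool_pos: [470.1, -14.9, 219.7]
tcp_rot: [-3.141, 0.002, -2.967]
contact_force: [0.3, 0.6, 0.8]
grip_width: 39.7
finger_force: 0.0
time: 7.78
tool_pos: [381.3, 239.5, 219.7]
tcp_rot: [3.141, 0.001, -2.968]
contact_force: [0.7, -0.9, -0.7]
grip_width: 39.5
finger_force: 0.0
time: 8.02
tool_pos: [381.6, 237.6, 219.2]
tcp_rot: [-3.141, 0.0, -2.966]
contact_force: [0.2, 0.2, -0.9]
grip_width: 39.4
finger_force: 0.0
t 8.025 s 417.077255310126 t 167.7609020230487 z 219.22359216302303 rot [-3.14124637e+00  4.34988192e-05 -2.96645918e+00] F [ 0.22219685  0.1766225  -0.87604318] 39.38501771898192
```

View pics/m3.png

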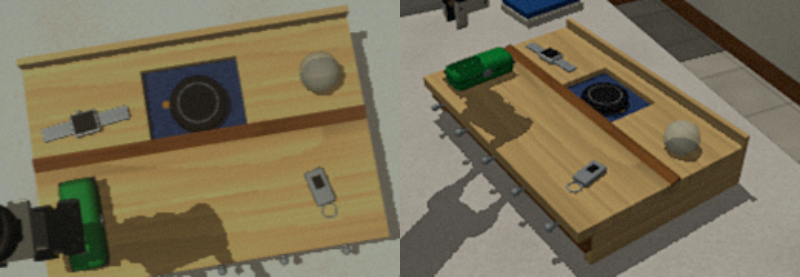

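View pics/m3b.png

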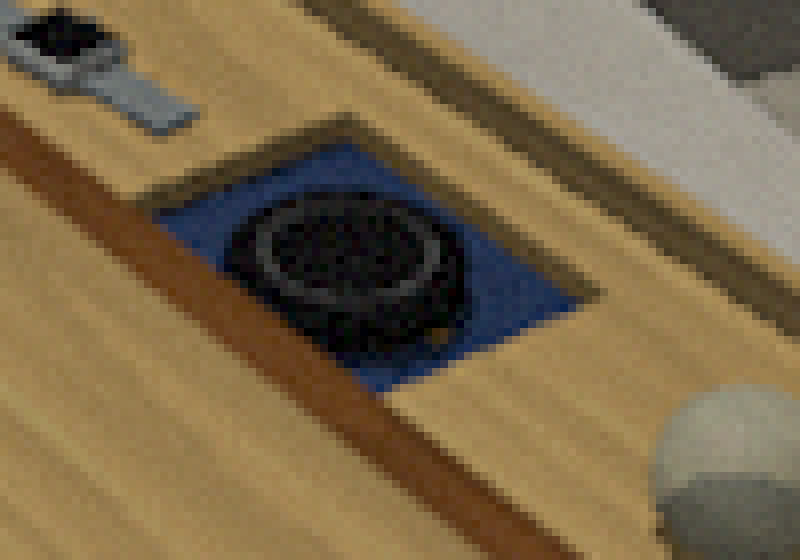

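Both views show the puck inside the bay, apparently flat, with its near rim tucked behind the lip. I'll confirm numerically.

```bash
python3 - <<'E'
from h import *
import pickle;C=pickle.load(open("m3.pkl","rb"));a=np.radians(10)
O=[]
for c,(x0,y0,x1,y1) in zip(C,((185,105,255,165),(265,155,320,190))):
    hsv=cv2.cvtColor(c["color"],cv2.COLOR_BGR2HSV)[y0:y1,x0:x1]
    m=cv2.inRange(hsv,(0,0,0),(180,110,80))
    k=max(cv2.findContours(cv2.morphologyEx(m,cv2.MORPH_OPEN,np.ones((3,3))),0,2)[0],key=cv2.contourArea)
    e=cv2.fitEllipse(k);u,v=e[0][0]+x0,e[0][1]+y0;print(e,u,v)
    p=onz(c,u,v,102);print("s",p[0]*np.cos(a)+p[1]*np.sin(a),"t",-p[0]*np.sin(a)+p[1]*np.cos(a))
# ring centre in side view
u,v=250+350/8,140+258/8;p=onz(C[1],u,v,106);print("ring side s",p[0]*np.cos(a)+p[1]*np.sin(a),"t",-p[0]*np.sin(a)+p[1]*np.cos(a))
E
```

```text
((29.733871459960938, 28.826156616210938), (46.648624420166016, 77.67190551757812), 79.16234588623047) 214.73387145996094 133.82615661621094
s 629.1076132709528 t -88.47343084724828
((32.9234619140625, 22.210357666015625), (4.194767951965332, 23.644540786743164), 95.37134552001953) 297.9234619140625 177.21035766601562
s 611.6919154867531 t -130.82612758684573
ring side s 614.368324615098 t -105.7714030597831
```

```bash
python3 -m crank '[[0,-0.054,-0.01,0,0,0],[-0.05,-0.054,-0.01,0,0,0],[-0.05,-0.054,-0.01,0,0,0],[-0.05,-0.054,0,0,0,0],[-0.05,-0.05,0,0,0,0]]' >/dev/null; python3 -m crank '[[-0.05,0,0,0,0,0],[-0.02,0,0,0,0,0],[0,0,0,0,0,0],[0,0,0,0,0,0]]'; python3 st.py;  python3 - <<'E'
from h import *
import pickle
o=bot.get_obs();c=bot.capture("wrist");cv2.imwrite("pics/w2.png",c["color"]);pickle.dump((o,c),open("w2.pkl","wb"))
E
```

```text
time: 9.25
tool_pos: [658.9, 47.1, 246.1]
tcp_rot: [3.142, -0.001, -2.969]
contact_force: [0.3, -0.3, -0.6]
grip_width: 39.1
finger_force: 0.0
t 9.25 s 657.0893366985134 t -68.00930595237327 z 246.0572932632371 rot [ 3.14150684e+00 -7.30540893e-04 -2.96866844e+00] F [ 0.27894779 -0.29589686 -0.63723884] 39.123882991630815
```

View pics/w2.png

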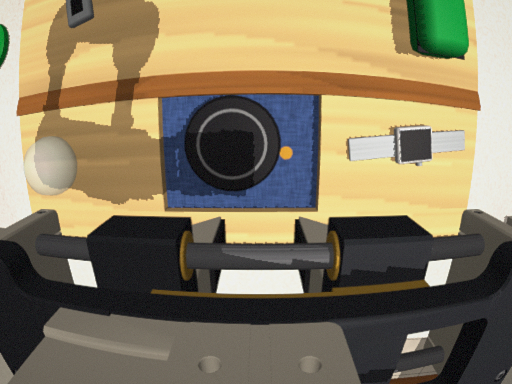

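The wrist view shows the puck centred at about (233,143), wholly inside the bay and touching the lip's rear edge at row 95. I'll check for tilt by casting the rims onto z=106.

```bash
python3 - <<'E'
from h import *
import pickle;o,c=pickle.load(open("w2.pkl","rb"));a=np.radians(10)
hsv=cv2.cvtColor(c["color"],cv2.COLOR_BGR2HSV);g=c["color"].max(2)
sub=g[85:205,170:300].copy()
# ring: grey brighter, inside puck
m=((sub>75)&(hsv[85:205,170:300,1]<60)).astype(np.uint8)
ys,xs=np.nonzero(m);k=np.hypot(xs+170-233,ys+85-143)<45
P=np.array([onz(c,x+170,y+85,106,o) for x,y in zip(xs[k],ys[k])])
Q=np.c_[P[:,0]*np.cos(a)+P[:,1]*np.sin(a),-P[:,0]*np.sin(a)+P[:,1]*np.cos(a)]
print(len(Q),cv2.fitEllipse(Q.astype(np.float32)))
for n,u,v,z in(("near",233,95,106),("far",233,191,103),("L",185,143,103),("R",280,143,103),("lip",290,95,106)):
    p=onz(c,u,v,z,o);print(n,p[0]*np.cos(a)+p[1]*np.sin(a),-p[0]*np.sin(a)+p[1]*np.cos(a))
E
```

```text
563 ((619.0657958984375, -95.92435455322266), (69.29534149169922, 69.44140625), 110.88339233398438)
near 569.5614032066355 -93.47938040070721
far 668.9614695942017 -95.25429113248731
L 617.3798335777169 -144.53941493650686
R 618.521993859718 -46.36273764516452
lip 569.5837548539882 -36.81181770715876
```

```bash
python3 -c "
from plant import bot
print(bot.close_job())"
```

```text
the job is handed in; nothing more can be done
None
```

I pushed the puck over the lip and it lies flat on the bay floor. The camera checks show it level and inside the bay, the bystanders look undisturbed, and I handed the job in at about 9.3 s.

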